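# Couple a fan nozzle to the bench air distributor

## Task

Set up the bench air for drying: turn the air distributor's selector to its closed middle position, then take the nozzle with the flat fan head from the rack and push it down into the one outlet that is not plugged until it locks fully home, and only then turn the selector so that it clicks in pointing at that outlet. Leave the other two nozzles in the rack and do not disturb the things standing about.

Things in the scene. Friction and masses are not known exactly. Their poses are not given: they have to be found in the camera images.
- air_manifold: air distributor: fixed aluminium hub, 94 mm across, with four arms that end in upright outlets (tops 62 to 78 mm high). Origin: on the selector's axis at bench level; z up; +x = closed direction, midway between the two inner outlets. In this frame the outlets stand at radius 95 mm, at +80, +40, -40, -80 degrees from +x (counter-clockwise from above positive). Low gauge and elbow (50 mm high) at -x
- selector (a joint): selector angle in the distributor's frame, rad, counter-clockwise from above positive: 0 = closed (pointer along +x; ring mark on the dial); +1.396, +0.698, -0.698, -1.396 = pointing at the outlet at that angle (line marks). Spring detents hold these five positions: let go, it snaps to the nearest; about 0.17 Nm turns it over a detent. Stops at +/-1.54
- selector_grip (a point): on the selector's axis, at the height to grip, 80 mm over the bench. Black pointer knob: round skirt 62 mm in diameter, top 55 mm over the bench; on it a bar 16 mm thick, from 55 to 95 mm over the bench, reaching 28 mm back and 36 mm forward of the axis, tapered to the nose (the last 18 mm). x axis: along the bar towards the pointing nose (white line on top); z up
- outlet_mouth (a point): centre of the mouth of the one open outlet, 62 mm over the bench; it may be any of the four. Fixed upright steel coupling, 33 mm outside, bore 18 mm. The others are closed by brass hexagonal plugs standing 16 mm over their mouths. Sprung balls inside stop a nozzle about 16 mm short of home; a push of 10 to 15 N takes it past them and they lock in its groove when its flange is on the mouth. z up
- nozzle_rack: fixed wooden block 56x165x40 mm with three holes in a row, 54 mm apart along its y axis, in which the three nozzles stand upright in any order. Origin: centre of its underside, on the bench; z up
- nozzle_fan_grip (a point): fan nozzle: its head is a flat flared fan 44 mm wide (y axis, roughly along the rack's row), 8 mm thick. Point: on its axis, mid-grip, 24 mm above the underside of its 27 mm flange. Steel, 92 mm long, 0.1 to 0.2 kg. Below the flange: 16 mm shank, 30 mm long, inside the rack. Above: grip 24 mm in diameter from 4 to 40 mm, head to 62 mm. z: axis, up. Fully home, the point is 24 mm above outlet_mouth
- nozzle_needle_grip (a point): the same point of the nozzle with a thin round jet on top, same shank, grip and length (bystander, stays in the rack)
- nozzle_shower_grip (a point): the same point of the nozzle with a round mushroom head 33 mm in diameter, same shank, grip and length (bystander, stays in the rack)
- lamp_edge (a point): middle of the lower front edge of the fixed lamp shade, which hangs over the back of the bench: 500 mm wide along y, going back and up from this edge (nearest the robot)
- black_bottle_mid (a point): black plastic dropper bottle standing upright, 45 mm diameter, 80 mm tall (loose bystander); the point is at its centre, half-way up
- film_can_mid (a point): black film canister with snap lid, upright, 34 mm diameter, 48 mm tall (loose bystander); the point is at its centre, half-way up
- dapping_block_mid (a point): brass cube with hemispherical hollows, 40 mm (loose bystander); the point is at its centre, half-way up
- paste_pot_mid (a point): low round pot with a lid, 65 mm diameter, 29 mm tall (loose bystander); the point is at its centre, half-way up
- pliers_flat_mid (a point): flat-nose pliers with dark handles lying flat, 134x41x13 mm (loose bystander); the point is at its centre, half-way up

How it is judged (in metres and radians):
On the way, in this order (a step that is already met when the one before it is completed fails the run):
1. the selector is at its closed middle position (value of joint selector between -0.12 and 0.12 rad), for 0.2 s.
2. the fan nozzle is locked home in the open outlet while the selector is still closed (all of step 1 and z of nozzle_fan_grip in the frame of outlet_mouth between 0.021 and 0.027 m and horizontal distance between nozzle_fan_grip and outlet_mouth below 0.004 m and angle between nozzle_fan_grip's own z axis and vertical below 0.08 rad), for 0.2 s.
At the end, for the whole second after the job is handed in: The fan nozzle is locked in the open outlet: its axis within 4 mm of the outlet's, its flange within 3 mm of the mouth, tilted less than 0.08 rad; and the selector stands within 0.12 rad of the angle of that outlet (z of nozzle_fan_grip in the frame of outlet_mouth between 0.021 and 0.027 m and horizontal distance between nozzle_fan_grip and outlet_mouth below 0.004 m and angle between nozzle_fan_grip's own z axis and vertical below 0.08 rad and ((y of outlet_mouth in the frame of air_manifold between 0.0816 and 0.1056 m and value of joint selector between 1.2763 and 1.5163 rad) or (y of outlet_mouth in the frame of air_manifold between 0.0491 and 0.0731 m and value of joint selector between 0.5781 and 0.8181 rad) or (y of outlet_mouth in the frame of air_manifold between -0.0731 and -0.0491 m and value of joint selector between -0.8181 and -0.5781 rad) or (y of outlet_mouth in the frame of air_manifold between -0.1056 and -0.0816 m and value of joint selector between -1.5163 and -1.2763 rad))); the robot touches nothing.
It fails at once if another nozzle is moved more than 2 cm (distance of any of nozzle_needle_grip, nozzle_shower_grip from where it was at the start of the episode above 0.02 m).
It fails at once if a bystander is shoved more than 3 cm or knocked over (distance of any of black_bottle_mid, film_can_mid, dapping_block_mid, paste_pot_mid, pliers_flat_mid from where it was at the start of the episode above 0.03 m or angle between black_bottle_mid's own z axis and vertical above 0.5 rad).
It also fails if it takes over 72 s, if anything falls off the work surface, if the arm or the gripper's body presses on something with over 40 N, if the wrist force passes 120 N, or if a joint passes its speed limit or range.

## Robot

A 6-joint arm with a two-finger parallel gripper is mounted at the origin on a cart in front of the work surface, level with it; the furniture and walls round the work are solid. World frame = base frame: x ahead of the robot, y to its left, z up, the work surface at z = 0. Lengths are in mm, angles in rad, forces in N, time in s.
With the tool pointing down it reaches from about 275 to 750 mm from the base axis. Payload 10.2 kg.
Tool frame: the origin (TCP) lies on the front face of the gripper's body, between the roots of the fingers; the fingertips stand 73 mm ahead of it and the grasp point (between the pads) lies 54 mm ahead of it; z points along the fingers, y is the line along which they close (so a half turn about z gives the same grasp; the last joint's range is limited). The gripper opens to 85 mm and grips with 20 to 120 N. Pads are 22 mm wide; open, the fingers measure 114 mm over their backs; the gripper's body (76 mm by 85 mm) begins 54 mm behind the grasp point. The pads swing forward as they close: fully open they stand 13 mm farther back than shut.
Start: joints at [0.894, 0.313, 1.498, -0, 1.331, -0.223], TCP at [230.165, 471.864, 303.894] pointing down, gripper open.
Joint ranges: [-2.94, 2.94], [-0.97, 2.17], [0.19, 2.56], [-1.23, 4.37], [0.02, 3.11], [-2.88, 2.88]. Speed limits (rad/s): [2.39, 2.39, 3.01, 3.14, 3.14, 3.14].

## Interface

Orientations are given as a unit quaternion [w, x, y, z].
In Python, from rig import * gives the robot as it stands.
- The arm moves only by the tool step_arm, never from a script. Its argument "plan" is a list of rows, each an object with "offset": the shift along the tool's x, y, z in cm, a list of three; "rot": the turn, a rotation vector about the tool's x, y, z in degrees, a list of three; "gripper": the finger opening in cm, from 0 to 8.54. In form: [{"offset": [x, y, z], "rot": [wx, wy, wz], "gripper": gripper}, ...]. A call has 1 to 12 rows; each row is the pose to reach, as a shift and turn from the pose commanded when the call began, along the tool's axes at that moment; what a row does not reach only later rows make up. A row lasts 1/10 s, in which the tool goes at most 50 mm and 8.59 degrees, less where a joint would pass 70% of its speed; a pose out of reach is approached as far as the arm can. A call with a gripper value outside its range is refused whole. The fingers move at their own pace and stop on an object; "squeeze" is the grip in N (left out, the last holds). Time passes only in rows, so rows that repeat a pose let the fingers close. It gives the time, the measured TCP pose, the force, the opening and the grip force at its end, in the units of the state.
- sense(): the state, without advancing time (a new reading comes with each control period).
- capture(name): name is "scene" or "side" or "wrist"; returns a dict with "color" (384x512x3 uint8, red, green, blue), "depth" (384x512 float32, mm along the optical axis (not along the pixel's ray), 0 where there is no reading), "vertical_fov" (degrees; the focal length in pixels is half the picture's height over the tangent of half this angle, whatever the lens; pixels are square), "cx", "cy" (the principal point, pixels), "rvec" (rotation vector, rad) and "tvec" (3), from world to camera coordinates, as OpenCV has them; the wrist camera has in their place "mount" (4x4, takes a point from camera to tool coordinates, whose origin is the TCP and whose axes are the flange's). Camera axes: x right, y down, z forward; pixel columns grow to the right and rows downward; lengths in mm; the calibration is good to about 2 mm. A picture is of the moment at which its call begins: read the wrist's pose just before it.
- finish_job(): hands the job in; it is judged then, once.
The state is a dict: "time_s": time; "joints": joint angles; "dq": joint speeds; "tau": joint torques, N m; "eef_pos": TCP position; "ee_rot": TCP orientation; "force": force on the tool from outside, world axes, zero at the start; "wrist_torque": the same for the moment, N m; "grip_width": opening from 0.0 (shut) to 1.0 (fully open); "grip_force": force on a finger pad.
Only numpy, scipy, OpenCV 4.12 (cv2) and the standard library are available. Lean on these libraries where they do the work, as an engineer would, in place of code of your own. Each camera call takes 0.05 s, during which the arm holds its last target. There are 200 camera calls.

## Working session

There is one attempt and no reset: what is moved stays moved. The work goes in short steps, Python scripts to look and compute and a tool call to move; the robot and the scene stay as the last step left them, time stands still between calls to the robot, and variables do not carry over. Pictures are saved under pics/ and viewed, at most 10 in all, crops included, and the job is handed in when it is done.

Besides the shell and the picture viewer there is one more tool, called after "Request:" as name([rows], argument=value, ...), one row to a line, values as JSON. step_arm: Moves the arm, as the interface text tells. Its arguments: {"type":"object","properties":{"plan":{"type":"array"},"squeeze":{"type":"number"}},"required":["plan"]}

```bash
ls; mkdir -p pics; cat > h.py <<'E'
from rig import *
import numpy as np, cv2
from scipy.spatial.transform import Rotation as R
def cam(n):
    s=sense(); c=capture(n); h,w=c["color"].shape[:2]
    f=h/2/np.tan(np.radians(c["vertical_fov"])/2)
    c["K"]=np.array([[f,0,c["cx"]],[0,f,c["cy"]],[0,0,1]])
    if "mount" in c:
        q=s["ee_rot"]; T=np.eye(4); T[:3,:3]=R.from_quat([q[1],q[2],q[3],q[0]]).as_matrix(); T[:3,3]=s["eef_pos"]
        c["T"]=T@np.array(c["mount"])
    else:
        T=np.eye(4); T[:3,:3]=R.from_rotvec(np.ravel(c["rvec"])).as_matrix(); T[:3,3]=np.ravel(c["tvec"]); c["T"]=np.linalg.inv(T)
    return c
def plane(c,uv,z):
    uv=np.atleast_2d(uv).astype(float); d=np.c_[uv,np.ones(len(uv))]@np.linalg.inv(c["K"]).T@c["T"][:3,:3].T
    o=c["T"][:3,3]; return o+d*((z-o[2])/d[:,2])[:,None]
def cloud(c):
    v,u=np.mgrid[:c["depth"].shape[0],:c["depth"].shape[1]]; z=c["depth"]
    p=np.stack([u*z,v*z,z],-1)@np.linalg.inv(c["K"]).T
    p=p@c["T"][:3,:3].T+c["T"][:3,3]; p[z==0]=np.nan; return p
def save(n,img): cv2.imwrite("pics/"+n,cv2.cvtColor(img,cv2.COLOR_RGB2BGR))
E
python3 - <<'E'
from h import *
a=cam("scene");b=cam("side");w=cam("wrist")
save("a.png",np.vstack([np.hstack([a["color"],b["color"]])])[:, :]) if 0 else None
save("scene.png",a["color"]);save("side.png",b["color"]);save("wrist.png",w["color"])
for c in(a,b,w): print(c["T"].round(3).tolist(),c["K"][0,0],(c["depth"]>0).mean())
print(sense())
E
```

```text
pics
[[-0.931, -0.273, 0.243, 274.838], [-0.365, 0.717, -0.594, 622.85], [-0.012, -0.642, -0.767, 975.543], [0.0, 0.0, 0.0, 1.0]] 422.1434702404868 0.9960835774739584
[[-0.978, -0.076, 0.194, 363.478], [-0.208, 0.425, -0.881, 764.034], [-0.015, -0.902, -0.431, 531.324], [0.0, 0.0, 0.0, 1.0]] 368.2636835143008 0.9960835774739584
[[0.438, 0.855, 0.276, 158.723], [0.899, -0.417, -0.135, 506.489], [-0.001, 0.307, -0.952, 373.582], [0.0, 0.0, 0.0, 1.0]] 301.2670572805711 0.9959462483723959
{'time_s': 0.15, 'joints': array([ 8.93580513e-01,  3.13309503e-01,  1.49825094e+00,  1.23234731e-05,
        1.33101579e+00, -2.23413632e-01]), 'dq': array([-1.02971292e-03, -1.98945570e-03, -3.10207731e-03, -1.20947470e-03,
       -5.49491448e-04,  5.15576421e-05]), 'tau': array([ 2.08457997e-03, -4.12362921e+01, -2.59800053e+01, -1.18007524e-04,
        3.18557744e-03,  2.18636757e-05]), 'eef_pos': array([230.08808825, 471.75615642, 303.47701217]), 'ee_rot': array([-2.19437731e-04,  2.24960531e-01,  9.74367753e-01, -4.40155709e-04]), 'force': array([ 0.18539123, -0.2084902 ,  0.35047513]), 'wrist_torque': array([ 0.01387055, -0.01668482, -0.04700968]), 'grip_force': 0.0, 'grip_width': 0.9990858237479141}
```

View pics/scene.png

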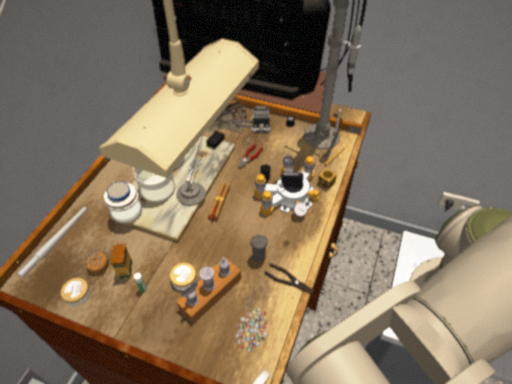

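View pics/side.png

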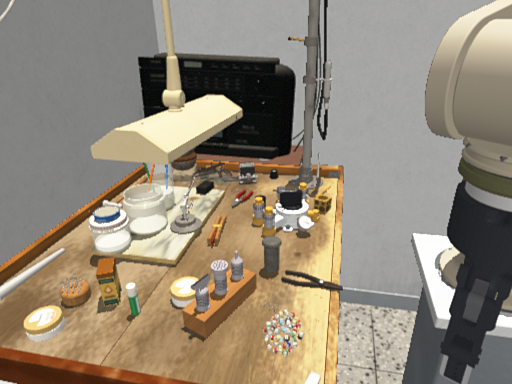

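The manifold is at about (292,188) in scene and the rack at about (210,290). The fan looks like the nozzle at the near end (202,290 in side). I'll zoom in next.

```bash
python3 - <<'E'
from h import *
a=cam("scene");b=cam("side")
def crop(c,x,y,w,h,W=400,H=300): return cv2.resize(c["color"][y:y+h,x:x+w],(W,H),interpolation=cv2.INTER_CUBIC)
save("zoom.png",np.vstack([np.hstack([crop(a,240,140,100,75),crop(b,230,175,100,75)]),np.hstack([crop(a,160,245,100,75),crop(b,175,245,100,75)])]))
for c,pts in((a,[(292,188),(292,178),(263,180),(288,162),(310,162),(268,200),(314,195),(192,297),(207,275),(223,266),(258,245),(290,278),(327,178)]),(b,[(290,198),(202,295),(220,268),(237,262)])):
    P=cloud(c)
    for u,v in pts: print((u,v),P[v,u].round())
E
```

```text
(292, 188) [ 477. -150.   54.]
(292, 178) [ 483. -163.   81.]
(263, 180) [ 561. -136.   70.]
(288, 162) [ 521. -247.   52.]
(310, 162) [ 456. -256.   66.]
(268, 200) [526. -83.  54.]
(314, 195) [ 415. -176.   19.]
(192, 297) [583. 268.  78.]
(207, 275) [568. 214. 100.]
(223, 266) [549. 169.  81.]
(258, 245) [492.  80.  77.]
(290, 278) [397.  99.   1.]
(327, 178) [ 395. -238.   38.]
(290, 198) [ 487. -155.   76.]
(202, 295) [588. 273.  77.]
(220, 268) [569. 220. 101.]
(237, 262) [549. 171.  83.]
```

View pics/zoom.png

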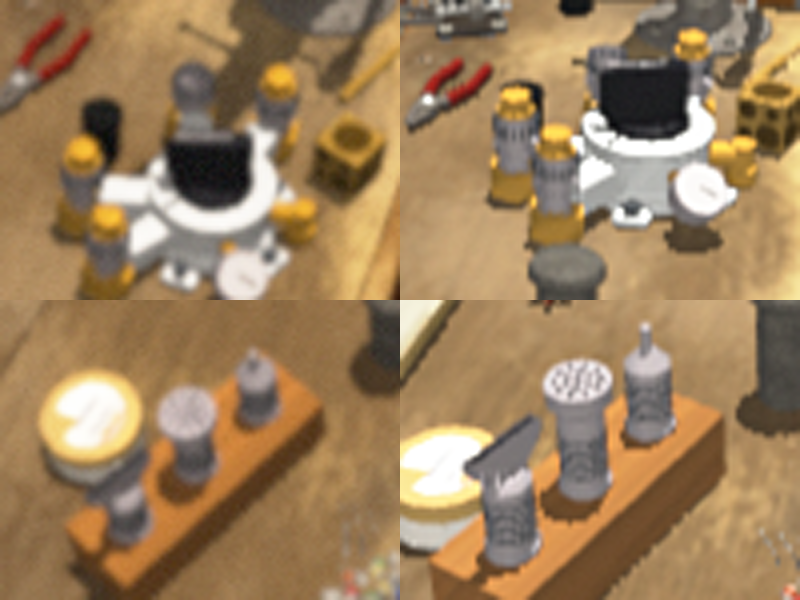

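```bash
python3 - <<'E'
from h import *
a=cam("scene");b=cam("side")
P=np.vstack([cloud(c).reshape(-1,3) for c in(a,b)]); P=P[~np.isnan(P).any(1)]
for z0,z1 in((110,150),(150,250),(250,400),(400,600)):
    m=(P[:,2]>z0)&(P[:,2]<z1)&(P[:,0]>330)&(P[:,0]<900)&(abs(P[:,1])<420)
    H,_,_=np.histogram2d(P[m,0],P[m,1],[np.arange(330,931,60),np.arange(-420,421,60)]); print(z0);print(H.astype(int))
for c in(a,b):
    Q=cloud(c).reshape(-1,3);C=c["color"].reshape(-1,3)
    m=(Q[:,2]>88)&(Q[:,2]<102)&(abs(Q[:,0]-485)<60)&(abs(Q[:,1]+165)<60)
    q=Q[m];print(m.sum(),q.mean(0),q.min(0),q.max(0))
    w=m&(C.min(1)>110);print("white",Q[w].round())
# motion in tool axes
s=sense();q=s["ee_rot"];M=R.from_quat([q[1],q[2],q[3],q[0]]).as_matrix()
print(M.round(3),(M.T@(np.array([470,-170,300])-s["eef_pos"])/10).round(2))
E
```

```text
110
[[  0   0   0   0   0   0   0   0   0   0   0   0   0   0]
 [  0   0   0   0   0   0   0   0   0   0   0   0   0   0]
 [  0   0   0   0   0   0   0   0   0   0   0   0   0   0]
 [  0   0   0   0   0   0   0   0   0   0   0   0   0   0]
 [  0   0   0   0   0   0   0   0   0   0   0   0   0   0]
 [  0   0   0   0   0   0   0   0   0   0   0   0   0   0]
 [  0   0   0   0   0   0   0   0   0   0   0   0   0   0]
 [  0   0   0   0   0   0   2   0   0   0   0   0   0   0]
 [  0   0   0  19  23  62  77 181   8   0   0   0   0   0]
 [  1   0   0   7  18 108   4 110 279   0   0   0   0   0]]
150
[[ 0  0  0  0  0  0  0  0  0  0  0  0  0  0]
 [ 0  0  0  0  0  0  0  0  0  0  0  0  0  0]
 [ 0  0  0  0  0  0  0  0  0  0  0  0  0  0]
 [ 0  0  0  0  0  0  0  0  0  0  0  0  0  0]
 [ 0  0  0  0  0  0  0  0  0  0  0  0  0  0]
 [35  3  0  0  0  0  0  0  0  0  0  0  0  0]
 [26 57 43 36 28 13  1  0  0  0  0  0  0  0]
 [ 0  0  0  0  0  0  0  0  0  0  0  0  0  0]
 [ 0  0  0  0  0  0  0  0  0  0  0  0  0  0]
 [ 0  0  0  0  9 22  0  0  0  0  0  0  0  0]]
250
[[   0    0    0    0    0    0    0    0    0
[... 1814 characters left out ...]
 [ 488. -169.   94.]
 [ 485. -168.   95.]
 [ 459. -180.   93.]
 [ 456. -179.   96.]
 [ 500. -161.   93.]
 [ 487. -165.   94.]
 [ 484. -167.   93.]
 [ 455. -178.   93.]
 [ 454. -172.   95.]
 [ 453. -169.   95.]]
70 [ 481.41767273 -162.6412371    91.64555084] [ 454.73959523 -177.53328745   88.43136703] [ 512.21053492 -151.88090152   95.3060657 ]
white [[ 481. -170.   94.]
 [ 476. -175.   92.]
 [ 507. -160.   93.]
 [ 505. -164.   92.]
 [ 502. -161.   93.]
 [ 499. -163.   93.]
 [ 497. -164.   92.]
 [ 493. -161.   94.]
 [ 489. -168.   91.]
 [ 485. -165.   93.]
 [ 483. -166.   92.]
 [ 480. -165.   93.]]
[[-0.899  0.438 -0.   ]
 [ 0.438  0.899 -0.   ]
 [ 0.    -0.    -1.   ]] [-49.69 -47.17   0.39]
```

Request:
step_arm([
  {"offset": [-4,-4,0],"rot": [0,0,-4],"gripper": 5},
  {"offset": [-8,-8,0],"rot": [0,0,-9],"gripper": 5},
  {"offset": [-11.5,-11.5,0],"rot": [0,0,-14],"gripper": 5},
  {"offset": [-15,-15,0],"rot": [0,0,-19],"gripper": 5},
  {"offset": [-18.5,-18.5,0],"rot": [0,0,-24],"gripper": 5},
  {"offset": [-22,-22,0],"rot": [0,0,-29],"gripper": 5},
  {"offset": [-25.5,-25.5,0],"rot": [0,0,-34],"gripper": 5},
  {"offset": [-29,-29,0],"rot": [0,0,-38],"gripper": 5},
  {"offset": [-32.5,-32,0],"rot": [0,0,-42],"gripper": 5},
  {"offset": [-36,-35,0],"rot": [0,0,-44],"gripper": 5},
  {"offset": [-39.5,-38,0],"rot": [0,0,-46],"gripper": 5},
  {"offset": [-43,-41,0],"rot": [0,0,-46],"gripper": 5},
])

```text
time_s: 1.55
eef_pos: [437.3, -87.5, 304.0]
ee_rot: [0.0, -0.174, 0.985, -0.0]
force: [1.7, 0.4, -0.0]
grip_width: 0.586
grip_force: 0.0
```

```bash
cat >> h.py <<'E'
def rel(target):
    s=sense();q=s["ee_rot"];M=R.from_quat([q[1],q[2],q[3],q[0]]).as_matrix()
    print("t",s["time_s"],"eef",s["eef_pos"].round(1),"yawy",np.degrees(np.arctan2(M[1,1],M[0,1])).round(2),"tilt",M[:2,2].round(4),"F",s["force"].round(1),"w",round(float(s["grip_width"]),3),"gf",s["grip_force"],"j",s["joints"].round(2))
    print("offset cm",(M.T@(np.array(target)-s["eef_pos"])/10).round(2))
E
python3 -c "
from h import *
rel([475,-170,300])"
```

```text
t 1.55 eef [437.3 -87.5 304. ] yawy 110.0 tilt [ 0.0005 -0.0002] F [ 1.7  0.4 -0. ] w 0.586 gf 0.0 j [-0.46  0.14  1.72  0.    1.28 -2.38]
offset cm [-0.72 -9.04  0.41]
```

Request:
step_arm([
  {"offset": [-0.3,-4,0.4],"rot": [0,0,0],"gripper": 5},
  {"offset": [-0.7,-7.5,0.4],"rot": [0,0,0],"gripper": 5},
  {"offset": [-0.7,-9,0.4],"rot": [0,0,0],"gripper": 5},
  {"offset": [-0.7,-9,0.4],"rot": [0,0,0],"gripper": 5},
])

```text
time_s: 1.95
eef_pos: [474.4, -168.3, 299.5]
ee_rot: [-0.0, -0.173, 0.985, 0.0]
force: [-0.3, 1.5, 0.2]
grip_width: 0.584
grip_force: 0.0
```

```bash
python3 - <<'E'
from h import *
rel([475,-170,300])
c=cam("wrist"); save("w1.png",cv2.resize(c["color"],(768,576),interpolation=cv2.INTER_CUBIC))
np.savez("w1.npz",**{k:c[k] for k in("color","depth","K","T")})
E
```

```text
t 1.95 eef [ 474.4 -168.3  299.5] yawy 109.91 tilt [-0.0006  0.0003] F [-0.3  1.5  0.2] w 0.584 gf 0.0 j [-0.57  0.27  1.57 -0.    1.31 -2.49]
offset cm [-0.   -0.18 -0.05]
```

View pics/w1.png

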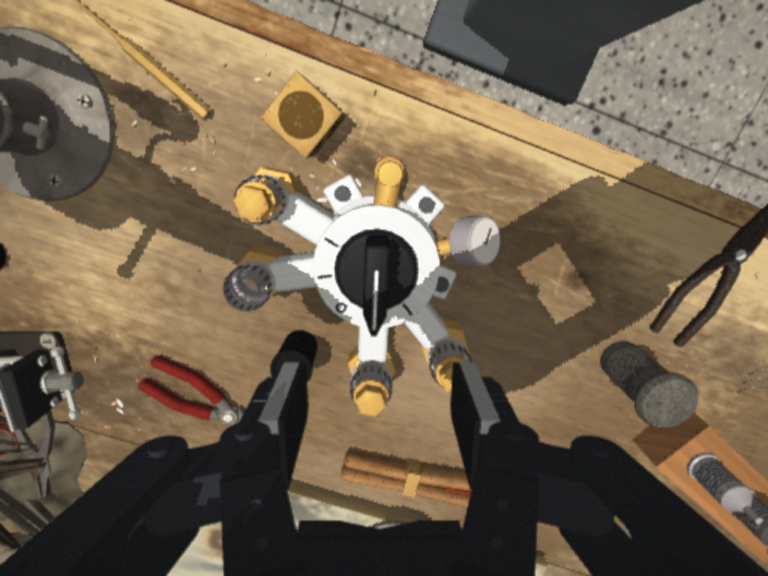

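The open outlet is at (248,287), with plugs at (262,197), (372,393) and (455,370). The knob nose points down the picture towards the plug at (372,393).

```bash
python3 - <<'E'
from h import *
c=dict(np.load("w1.npz")); P=cloud(c); C=c["color"].astype(int)
g=lambda u,v,z: plane(c,[(u+.5)/1.5-.5,(v+.5)/1.5-.5],z)[0].round(1) if 0 else plane(c,[[(u+.5)/1.5-.5,(v+.5)/1.5-.5]],z)[0].round(1)
print("open",g(248,287,62),"skirt",g(376,270,55), "line", g(376,245,95),g(376,330,95))
X=P.reshape(-1,3);K=C.reshape(-1,3)
d=np.hypot(X[:,0]-482,X[:,1]+163)
m=(d<45)&(K.max(1)<70)&(X[:,2]>48)&(X[:,2]<62)
(xc,yc),r=cv2.minEnclosingCircle(X[m][:,:2].astype(np.float32)); print("skirt enc",xc,yc,r,m.sum(),np.median(X[m][:,2]))
m=(d<45)&(X[:,2]>86); B=X[m]; print("top z",np.median(B[:,2])); w=m&(K.min(1)>110); W=X[w]
vx,vy,x0,y0=cv2.fitLine(W[:,:2].astype(np.float32),cv2.DIST_HUBER,0,.01,.01).ravel(); print("line deg",np.degrees(np.arctan2(vy,vx)),"pt",x0,y0,w.sum())
box=cv2.minAreaRect(B[:,:2].astype(np.float32)); print("box",box)
o=g(248,287,62); m=(np.hypot(X[:,0]-o[0],X[:,1]-o[1])<25)&(X[:,2]>56)&(X[:,2]<70)
(xc,yc),r=cv2.minEnclosingCircle(X[m][:,:2].astype(np.float32)); print("mouth enc",xc,yc,r,np.percentile(X[m][:,2],[10,50,90]))
for u,v in((262,197),(373,395),(455,370)):
    p=X.reshape(P.shape)[int(v/1.5),int(u/1.5)]; print("plug",p.round(1))
E
```

```text
open [ 520.6 -250.1   62. ] skirt [ 479.6 -168.1   55. ] line [ 454.4 -176.9   95. ] [ 507.7 -157.7   95. ]
skirt enc 488.1268615722656 -165.651123046875 37.80158615112305 1483 55.035768181807896
top z 298.02539622044475
line deg 16.819443 pt 486.2685 -166.15611 147
box ((474.99847412109375, -166.1162109375), (65.70205688476562, 81.68095397949219), 51.42673110961914)
mouth enc 524.4085083007812 -251.5444793701172 16.80992317199707 [56.54389251 58.09264923 59.50890096]
plug [ 453.4 -254.8   77.7]
plug [ 563.3 -140.7   78.3]
plug [ 456.7 -147.7  235.8]
```

Request:
step_arm([
  {"offset": [-0.3,0,4],"rot": [0,0,1],"gripper": 5},
  {"offset": [-0.57,-0.07,8],"rot": [0,0,2.5],"gripper": 5},
  {"offset": [-0.57,-0.07,12],"rot": [0,0,2.5],"gripper": 5},
  {"offset": [-0.57,-0.07,14.5],"rot": [0,0,2.5],"gripper": 5},
  {"offset": [-0.57,-0.07,16.0],"rot": [0,0,2.5],"gripper": 5},
  {"offset": [-0.57,-0.07,16.4],"rot": [0,0,2.5],"gripper": 5},
  {"offset": [-0.57,-0.07,16.4],"rot": [0,0,2.5],"gripper": 1},
  {"offset": [-0.57,-0.07,16.4],"rot": [0,0,2.5],"gripper": 1},
  {"offset": [-0.57,-0.07,16.4],"rot": [0,0,2.5],"gripper": 1},
  {"offset": [-0.57,-0.07,16.4],"rot": [0,0,2.5],"gripper": 1},
  {"offset": [-0.57,-0.07,16.4],"rot": [0,0,2.5],"gripper": 1},
  {"offset": [-0.57,-0.07,16.4],"rot": [0,0,2.5],"gripper": 1},
], squeeze=30)

```text
time_s: 3.2
eef_pos: [480.7, -167.5, 137.5]
ee_rot: [0.002, -0.152, 0.988, -0.002]
force: [2.0, -8.0, -0.8]
grip_width: 0.183
grip_force: 36.4
```

```bash
python3 -c "
from h import *
rel([480,-167,135]);print(sense()['wrist_torque'])"
```

```text
t 3.2 eef [ 480.7 -167.5  137.5] yawy 107.49 tilt [ 0.0039 -0.0042] F [ 2.  -8.  -0.8] w 0.183 gf 36.400827169418335 j [-0.57  0.48  1.74 -0.    0.92 -2.44]
offset cm [0.06 0.07 0.25]
[-1.17593757 -0.12779742 -0.01275244]
```

Request:
step_arm([
  {"offset": [0,0,0],"rot": [0,0,5],"gripper": 1},
  {"offset": [0,0,0],"rot": [0,0,11],"gripper": 1},
  {"offset": [0,0,0],"rot": [0,0,17],"gripper": 1},
  {"offset": [0,0,0],"rot": [0,0,23],"gripper": 1},
  {"offset": [0,0,0],"rot": [0,0,29],"gripper": 1},
  {"offset": [0,0,0],"rot": [0,0,35],"gripper": 1},
  {"offset": [0,0,0],"rot": [0,0,40],"gripper": 1},
  {"offset": [0,0,0],"rot": [0,0,40],"gripper": 1},
  {"offset": [0,0,0],"rot": [0,0,40],"gripper": 1},
])

```text
time_s: 4.1
eef_pos: [480.8, -167.3, 137.5]
ee_rot: [0.002, 0.195, 0.981, -0.001]
force: [2.3, -7.5, -0.0]
grip_width: 0.183
grip_force: 36.5
```

```bash
python3 -c "
from h import *
rel([480,-167,135]);print(sense()['wrist_torque'])"
```

```text
t 4.1 eef [ 480.8 -167.3  137.5] yawy 67.47 tilt [ 0.0043 -0.0038] F [ 2.3 -7.5 -0. ] w 0.183 gf 36.4616721868515 j [-0.57  0.48  1.74 -0.    0.92 -1.74]
offset cm [ 0.09 -0.    0.25]
[-0.90300917 -0.35255371 -0.05985193]
```

Request:
step_arm([
  {"offset": [0,0,0],"rot": [0,0,0],"gripper": 5},
  {"offset": [0,0,0],"rot": [0,0,0],"gripper": 5},
  {"offset": [0,0,0],"rot": [0,0,0],"gripper": 5},
  {"offset": [0,0,-1],"rot": [0,0,0],"gripper": 5},
  {"offset": [0,0,-4],"rot": [0,0,0],"gripper": 5},
  {"offset": [0,0,-8],"rot": [0,0,0],"gripper": 5},
  {"offset": [0,0,-12],"rot": [0,0,0],"gripper": 5},
  {"offset": [0,0,-15],"rot": [0,0,0],"gripper": 5},
  {"offset": [0,0,-16.2],"rot": [0,0,0],"gripper": 5},
  {"offset": [0,0,-16.2],"rot": [0,0,0],"gripper": 5},
])

```text
time_s: 5.1
eef_pos: [480.0, -166.0, 299.2]
ee_rot: [0.001, 0.195, 0.981, -0.0]
force: [-0.2, 0.1, -0.7]
grip_width: 0.587
grip_force: 0.0
```

```bash
python3 - <<'E'
from h import *
rel([475,-170,300])
c=cam("wrist"); save("w2.png",cv2.resize(c["color"],(768,576),interpolation=cv2.INTER_CUBIC))
np.savez("w2.npz",**{k:c[k] for k in("color","depth","K","T")})
E
```

```text
t 5.1 eef [ 480.  -166.   299.2] yawy 67.5 tilt [ 0.0023 -0.0015] F [-0.2  0.1 -0.7] w 0.587 gf 0.0 j [-0.56  0.28  1.56  0.    1.3  -1.74]
offset cm [ 0.31 -0.56 -0.08]
```

View pics/w2.png

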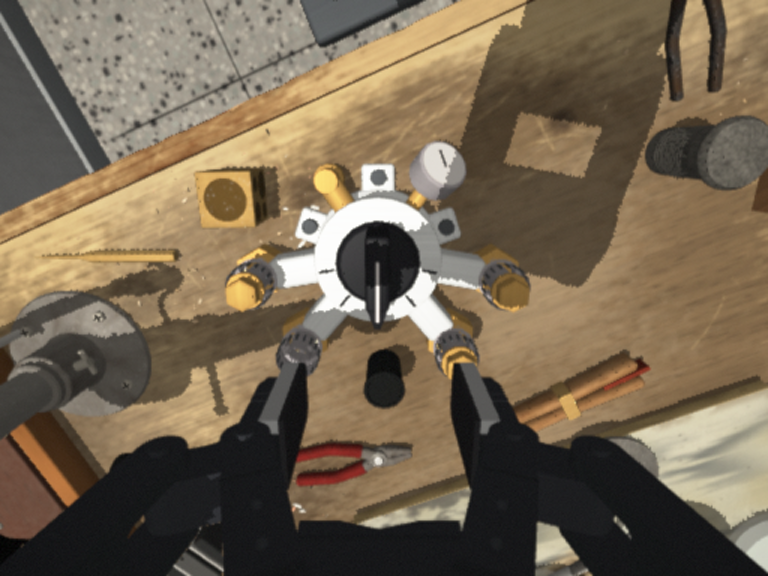

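The selector points at the ring mark: nose straight down the picture at (377,325), midway between the inner outlets. The open mouth is at (300,352). Next is the fan nozzle.

Request:
step_arm([
  {"offset": [0.5,3.5,0],"rot": [0,0,7],"gripper": 6},
  {"offset": [1,7.5,0],"rot": [0,0,15],"gripper": 6},
  {"offset": [1.7,11.5,0],"rot": [0,0,23],"gripper": 6},
  {"offset": [2.4,15.5,0],"rot": [0,0,31],"gripper": 6},
  {"offset": [3,19.5,0.5],"rot": [0,0,39],"gripper": 6},
  {"offset": [3.6,23.5,1],"rot": [0,0,47],"gripper": 6},
  {"offset": [4.2,27.5,2],"rot": [0,0,55],"gripper": 6},
  {"offset": [4.8,31.5,3],"rot": [0,0,63],"gripper": 6},
  {"offset": [5.4,35.5,4],"rot": [0,0,71],"gripper": 6},
  {"offset": [6,39.5,5],"rot": [0,0,79],"gripper": 6},
  {"offset": [6.6,43,6],"rot": [0,0,86],"gripper": 6},
  {"offset": [7,44.3,6],"rot": [0,0,87.5],"gripper": 6},
])

```text
time_s: 6.35
eef_pos: [583.7, 272.7, 233.4]
ee_rot: [-0.001, 0.82, 0.573, -0.003]
force: [0.1, -0.2, -0.7]
grip_width: 0.701
grip_force: 0.0
```

```bash
python3 - <<'E'
from h import *
rel([585,271,240])
c=cam("wrist"); save("w3.png",cv2.resize(c["color"],(768,576),interpolation=cv2.INTER_CUBIC))
np.savez("w3.npz",**{k:c[k] for k in("color","depth","K","T")})
c=dict(np.load("w2.npz"))
g=lambda u,v,z: plane(c,[[(u+.5)/1.5-.5,(v+.5)/1.5-.5]],z)[0].round(1)
print("mouth",g(300,352,62),"skirt",g(377,263,55),g(377,328,95),"film",cloud(c)[247,256],"p2",cloud(c)[240,306])
im=cv2.resize(c["color"][190:280,160:250],(540,540),interpolation=cv2.INTER_CUBIC);save("w2z.png",im)
E
```

```text
t 6.35 eef [583.7 272.7 233.4] yawy -20.08 tilt [-0.0064 -0.0012] F [ 0.1 -0.2 -0.7] w 0.701 gf 0.0 j [0.26 0.63 1.19 0.   1.32 0.61]
offset cm [-0.12  0.17 -0.67]
mouth [ 519.4 -246.1   62. ] skirt [ 479.8 -167.4   55. ] [ 510.9 -180.2   95. ] film [ 565.7257679  -196.8649696    46.07035371] p2 [ 563.075987   -138.30238179   77.31028445]
```

View pics/w3.png

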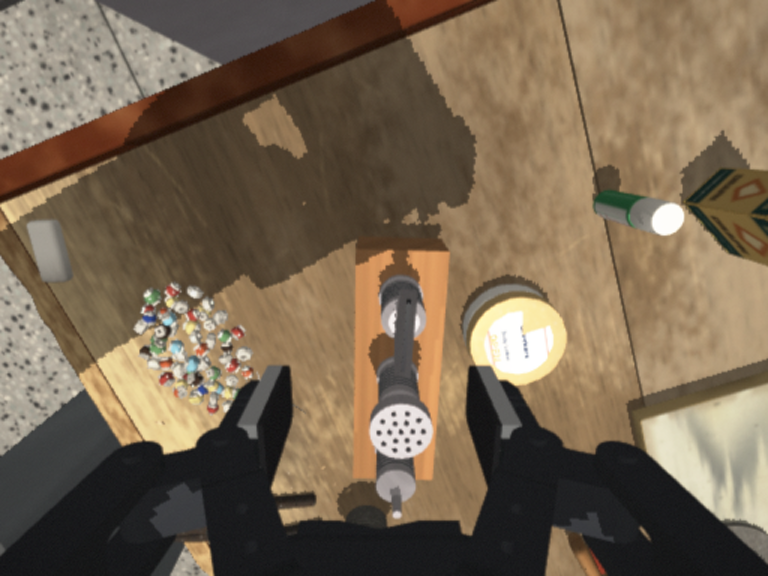

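The fan head is a bar from (409,291) to (399,372). The shower head is at (401,430) and the needle tip at (397,513).

```bash
python3 - <<'E'
from h import *
c=dict(np.load("w3.npz"));P=cloud(c)
g=lambda u,v,z: plane(c,[[(u+.5)/1.5-.5,(v+.5)/1.5-.5]],z)[0].round(1)
print("fan",g(409,291,102),g(399,372,102),"sh",g(401,430,102),"needle",g(397,513,102))
print("flange bottom-edge mid",g(402,283,80),g(402,300,80), [P[int(v/1.5),int(u/1.5)].round() for u,v in((401,318),(405,350),(401,430))])
X=P.reshape(-1,3); m=(X[:,2]>96)&(X[:,2]<107)&(np.hypot(X[:,0]-584,X[:,1]-270)<30); print("fan rect",cv2.minAreaRect(X[m][:,:2].astype(np.float32)),np.median(X[m][:,2]),m.sum())
m=(abs(X[:,2]-40)<3)&(np.hypot(X[:,0]-565,X[:,1]-217)<110);print("rack",cv2.minAreaRect(X[m][:,:2].astype(np.float32)))
rel([585,271,240])
E
```

```text
fan [600.8 281.8 102. ] [582.4 243.5 102. ] sh [572.3 211.4 102. ] needle [552.5 161.2 102. ]
flange bottom-edge mid [597.7 280.   80. ] [594.7 271.2  80. ] [array([593., 270., 102.]), array([589., 254., 103.]), array([572., 212., 102.])]
fan rect ((591.7456665039062, 260.88421630859375), (44.528228759765625, 8.199559211730957), 66.49655151367188) 102.09496465847474 679
rack ((571.9049072265625, 210.33895874023438), (166.0491485595703, 56.1462516784668), 68.36205291748047)
t 6.4 eef [583.7 273.3 234.2] yawy -19.99 tilt [-0.0053 -0.0005] F [-0.3  1.7  0.3] w 0.703 gf 0.0 j [0.26 0.63 1.19 0.   1.32 0.61]
offset cm [-0.18  0.2  -0.58]
```

Request:
step_arm([
  {"offset": [-0.4,0.6,0],"rot": [0,0,1.5],"gripper": 6},
  {"offset": [-0.9,1.2,2],"rot": [0,0,3],"gripper": 6},
  {"offset": [-0.9,1.2,5],"rot": [0,0,3],"gripper": 6},
  {"offset": [-0.9,1.2,8],"rot": [0,0,3],"gripper": 6},
  {"offset": [-0.9,1.2,9],"rot": [0,0,3],"gripper": 6},
  {"offset": [-0.9,1.2,9],"rot": [0,0,3],"gripper": 6},
  {"offset": [-0.9,1.2,9],"rot": [0,0,3],"gripper": 6},
])

```text
time_s: 7.1
eef_pos: [593.6, 257.0, 149.3]
ee_rot: [0.0, 0.834, 0.552, 0.001]
force: [0.9, -0.7, -0.8]
grip_width: 0.7
grip_force: 0.0
```

```bash
python3 -c "
from h import *
rel([591.8,260.7,118])"
```

```text
t 7.1 eef [593.6 257.  149.3] yawy -23.04 tilt [0.0018 0.0003] F [ 0.9 -0.7 -0.8] w 0.7 gf 0.0 j [ 0.23  0.72  1.27 -0.    1.14  0.63]
offset cm [ 0.27 -0.31  3.13]
```

Request:
step_arm([
  {"offset": [0.27,-0.3,0.5],"rot": [0,0,0],"gripper": 6},
  {"offset": [0.27,-0.3,2],"rot": [0,0,0],"gripper": 6},
  {"offset": [0.27,-0.3,3.1],"rot": [0,0,0],"gripper": 6},
  {"offset": [0.27,-0.3,3.1],"rot": [0,0,0],"gripper": 6},
  {"offset": [0.27,-0.3,3.1],"rot": [0,0,0],"gripper": 1.5},
  {"offset": [0.27,-0.3,3.1],"rot": [0,0,0],"gripper": 1.5},
  {"offset": [0.27,-0.3,3.1],"rot": [0,0,0],"gripper": 1.5},
  {"offset": [0.27,-0.3,3.1],"rot": [0,0,0],"gripper": 1.5},
  {"offset": [0.27,-0.3,3.1],"rot": [0,0,0],"gripper": 1.5},
  {"offset": [0.27,-0.3,3.1],"rot": [0,0,0],"gripper": 1.5},
  {"offset": [0.27,-0.3,3.1],"rot": [0,0,0],"gripper": 1.5},
], squeeze=60)

```text
time_s: 8.2
eef_pos: [591.5, 261.2, 117.6]
ee_rot: [0.0, 0.834, 0.552, 0.001]
force: [-1.4, -0.1, 4.5]
grip_width: 0.268
grip_force: 59.1
```

```bash
python3 -c "
from h import *
rel([591.8,260.7,118]);print(sense()['wrist_torque'])"
```

```text
t 8.2 eef [591.5 261.2 117.6] yawy -23.01 tilt [0.0012 0.0003] F [-1.4 -0.1  4.5] w 0.268 gf 59.07308822614141 j [0.23 0.76 1.3  0.   1.09 0.64]
offset cm [-0.03  0.05 -0.04]
[-0.04489162  0.18156475  0.02742905]
```

Request:
step_arm([
  {"offset": [0,0,-1],"rot": [0,0,0],"gripper": 1.5},
  {"offset": [0,0,-3],"rot": [0,0,0],"gripper": 1.5},
  {"offset": [0,0,-6],"rot": [0,0,0],"gripper": 1.5},
  {"offset": [0,0,-10],"rot": [0,0,0],"gripper": 1.5},
  {"offset": [-2,0.5,-13],"rot": [0,0,3],"gripper": 1.5},
  {"offset": [-5,1.4,-14.2],"rot": [0,0,7],"gripper": 1.5},
  {"offset": [-9,2.5,-14.2],"rot": [0,0,11],"gripper": 1.5},
  {"offset": [-13,3.5,-14.2],"rot": [0,0,15],"gripper": 1.5},
  {"offset": [-17,4.6,-14.2],"rot": [0,0,19],"gripper": 1.5},
  {"offset": [-21,5.7,-14.2],"rot": [0,0,23],"gripper": 1.5},
  {"offset": [-25,6.8,-14.2],"rot": [0,0,27],"gripper": 1.5},
  {"offset": [-28,7.6,-14.2],"rot": [0,0,30],"gripper": 1.5},
], squeeze=80)

```text
time_s: 9.4
eef_pos: [551.0, -28.4, 259.0]
ee_rot: [-0.0, 0.949, 0.316, -0.0]
force: [-0.2, -0.2, -2.4]
grip_width: 0.255
grip_force: 78.8
```

```bash
python3 -c "
from h import *
rel([522.5,-249.5,260])"
```

```text
t 9.4 eef [551.  -28.4 259. ] yawy -53.21 tilt [-0.0007 -0.0002] F [-0.2 -0.2 -2.4] w 0.255 gf 78.79474467365071 j [-0.26  0.41  1.48 -0.    1.25  0.66]
offset cm [-15.52  16.    -0.09]
```

Request:
step_arm([
  {"offset": [-3,3,0],"rot": [0,0,3],"gripper": 1.5},
  {"offset": [-6,6,0],"rot": [0,0,6],"gripper": 1.5},
  {"offset": [-9,9.2,0],"rot": [0,0,9],"gripper": 1.5},
  {"offset": [-12,12.3,0],"rot": [0,0,9],"gripper": 1.5},
  {"offset": [-14.5,15,0],"rot": [0,0,9],"gripper": 1.5},
  {"offset": [-15.5,16.1,0],"rot": [0,0,9],"gripper": 1.5},
  {"offset": [-15.5,16.1,0],"rot": [0,0,9],"gripper": 1.5},
  {"offset": [-15.5,16.1,0],"rot": [0,0,9],"gripper": 1.5},
])

```text
time_s: 10.2
eef_pos: [524.9, -247.3, 258.8]
ee_rot: [-0.0, 0.97, 0.242, -0.0]
force: [-0.7, 0.2, -2.7]
grip_width: 0.257
grip_force: 78.8
```

```bash
python3 - <<'E'
from h import *
rel([522.5,-249.5,260])
c=cam("wrist"); np.savez("w4.npz",**{k:c[k] for k in("color","depth","K","T")})
save("w4.png",cv2.resize(c["color"][130:310,150:370],(792,648)[:1]+(648,),interpolation=cv2.INTER_CUBIC)[:600])
E
```

```text
t 10.2 eef [ 524.9 -247.3  258.8] yawy -61.98 tilt [-0.0005  0.0008] F [-0.7  0.2 -2.7] w 0.257 gf 78.82189805503003 j [-0.64  0.47  1.39  0.    1.28  0.44]
offset cm [-0.32  0.09 -0.12]
```

View pics/w4.png

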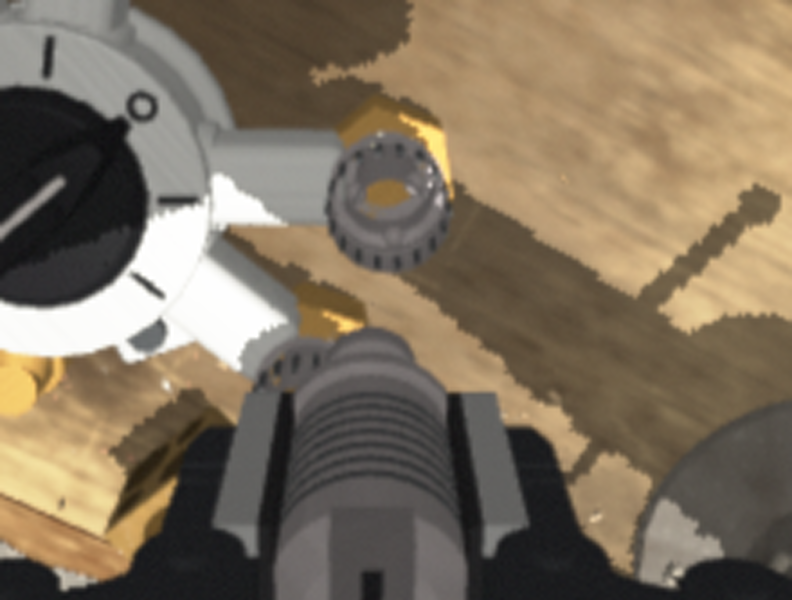

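The open mouth is centred near (388,190) in the crop. The nozzle's shank tip is at about (372,355), and the ring mark and pointer still line up.

```bash
python3 - <<'E'
from h import *
c=dict(np.load("w4.npz"))
g=lambda u,v,z: plane(c,[[150+(u+.5)/3.6-.5,130+(v+.5)/3.6-.5]],z)[0].round(1)
for v in(186,190,195):print("mouth",g(388,v,62))
s=g(372,357,151);print("tip center",s,"left/right",g(330,352,151),g(413,352,151),"top edge",g(372,327,151))
X=cloud(c).reshape(-1,3)
o=g(388,190,62);d=np.hypot(X[:,0]-o[0],X[:,1]-o[1]);m=(d<22)&(X[:,2]>57)&(X[:,2]<66)
print("mouth enc",cv2.minEnclosingCircle(X[m][:,:2].astype(np.float32)),np.median(X[m][:,2]))
im=cv2.cvtColor(c["color"],cv2.COLOR_RGB2GRAY)
# knob skirt
print("pointer",g(25,197,55))
m=(X[:,2]>120)&(X[:,2]<165)&(np.hypot(X[:,0]-525,X[:,1]+247)<20);print("shank pts",m.sum(),X[m].mean(0).round(1) if m.sum() else 0,X[m].min(0).round(1),X[m].max(0).round(1))
E
```

```text
mouth [ 531.9 -248.1   62. ]
mouth [ 530.9 -248.6   62. ]
mouth [ 529.8 -249.2   62. ]
tip center [ 523.4 -247.9  151. ] left/right [ 520.7 -240.9  151. ] [ 527.7 -253.9  151. ] top edge [ 528.5 -245.2  151. ]
mouth enc ((524.6968383789062, -252.16879272460938), 16.452625274658203) 58.29718431748756
pointer [ 482.8 -166.4   55. ]
shank pts 123 [ 529.9 -244.   162.1] [ 522.6 -253.2  158.3] [ 532.5 -239.1  165. ]
```

Request:
step_arm([
  {"offset": [-0.24,0.39,2],"rot": [0,0,0],"gripper": 1.5},
  {"offset": [-0.24,0.39,4.5],"rot": [0,0,0],"gripper": 1.5},
  {"offset": [-0.24,0.39,7],"rot": [0,0,0],"gripper": 1.5},
  {"offset": [-0.24,0.39,8.3],"rot": [0,0,0],"gripper": 1.5},
  {"offset": [-0.24,0.39,8.3],"rot": [0,0,0],"gripper": 1.5},
  {"offset": [-0.24,0.39,8.3],"rot": [0,0,0],"gripper": 1.5},
])

```text
time_s: 10.85
eef_pos: [525.1, -252.4, 176.9]
ee_rot: [0.0, 0.97, 0.242, 0.0]
force: [-0.3, -0.4, -2.0]
grip_width: 0.262
grip_force: 78.8
```

```bash
python3 - <<'E'
from h import *
rel([524.6,-251.9,165])
a=cam("side");b=cam("scene");w=cam("wrist")
f=lambda c,x,y,k=60:cv2.resize(c["color"][y:y+k,x:x+k],(400,400),interpolation=cv2.INTER_CUBIC)
save("ins.png",np.hstack([f(a,250,165),f(w,210,150,90)]))
E
```

```text
t 10.85 eef [ 525.1 -252.4  176.9] yawy -61.95 tilt [ 0.001  -0.0008] F [-0.3 -0.4 -2. ] w 0.262 gf 78.79123686812818 j [-0.65  0.56  1.48  0.    1.1   0.43]
offset cm [-0.02 -0.07  1.19]
```

View pics/ins.png

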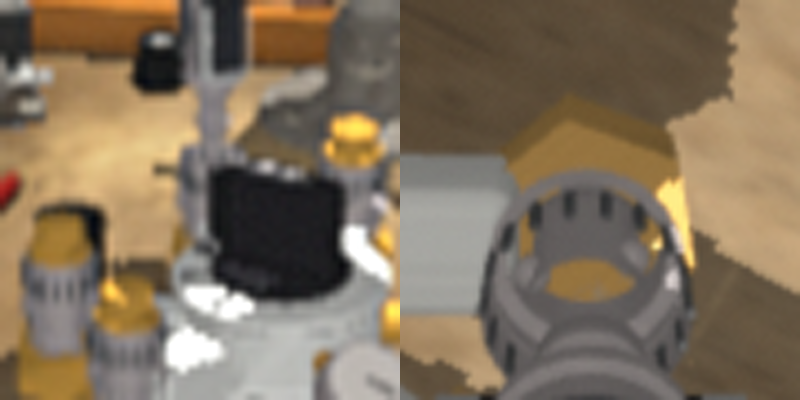

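The tip is just above the mouth and about 1.3 mm to the picture's right of its centre. I'll correct that along tool y and lower it.

Request:
step_arm([
  {"offset": [0,-0.12,0],"rot": [0,0,0],"gripper": 1.5},
  {"offset": [0,-0.12,0.5],"rot": [0,0,0],"gripper": 1.5},
  {"offset": [0,-0.12,1],"rot": [0,0,0],"gripper": 1.5},
  {"offset": [0,-0.12,1.5],"rot": [0,0,0],"gripper": 1.5},
  {"offset": [0,-0.12,1.5],"rot": [0,0,0],"gripper": 1.5},
])

```text
time_s: 11.5
eef_pos: [524.1, -251.7, 160.1]
ee_rot: [-0.0, 0.97, 0.242, 0.0]
force: [1.8, -0.3, -2.5]
grip_width: 0.262
grip_force: 78.7
```

```bash
python3 - <<'E'
from h import *
rel([524.6,-251.9,140]); print(sense()["wrist_torque"])
E
```

```text
t 11.5 eef [ 524.1 -251.7  160.1] yawy -62.01 tilt [-0.      0.0002] F [ 1.8 -0.3 -2.5] w 0.262 gf 78.69550065952353 j [-0.65  0.58  1.49  0.    1.07  0.43]
offset cm [0.04 0.04 2.01]
[-0.15149473 -0.32637525 -0.0140707 ]
```

Request:
step_arm([
  {"offset": [0,0,0.3],"rot": [0,0,0],"gripper": 1.5},
  {"offset": [0,0,0.6],"rot": [0,0,0],"gripper": 1.5},
  {"offset": [0,0,0.9],"rot": [0,0,0],"gripper": 1.5},
  {"offset": [0,0,1.2],"rot": [0,0,0],"gripper": 1.5},
  {"offset": [0,0,1.5],"rot": [0,0,0],"gripper": 1.5},
  {"offset": [0,0,1.8],"rot": [0,0,0],"gripper": 1.5},
  {"offset": [0,0,2.0],"rot": [0,0,0],"gripper": 1.5},
  {"offset": [0,0,2.0],"rot": [0,0,0],"gripper": 1.5},
])

```text
time_s: 12.3
eef_pos: [524.1, -251.8, 140.4]
ee_rot: [0.0, 0.97, 0.242, 0.0]
force: [4.0, -2.5, -4.1]
grip_width: 0.262
grip_force: 78.9
```

```bash
python3 - <<'E'
from h import *
rel([524.6,-251.9,140]); print(sense()["wrist_torque"])
E
```

```text
t 12.3 eef [ 524.1 -251.8  140.4] yawy -62.0 tilt [ 0.0002 -0.0001] F [ 4.  -2.5 -4.1] w 0.262 gf 78.92995528760366 j [-0.65  0.61  1.51  0.    1.03  0.43]
offset cm [0.04 0.04 0.04]
[-0.48707866 -0.8001426  -0.0073399 ]
```

Request:
step_arm([
  {"offset": [0,0,0.1],"rot": [0,0,0],"gripper": 1.5},
  {"offset": [0,0,0.2],"rot": [0,0,0],"gripper": 1.5},
  {"offset": [0,0,0.3],"rot": [0,0,0],"gripper": 1.5},
  {"offset": [0,0,0.3],"rot": [0,0,0],"gripper": 1.5},
])

```text
time_s: 12.7
eef_pos: [524.2, -251.7, 139.6]
ee_rot: [0.0, 0.97, 0.242, 0.0]
force: [-1.7, 1.8, 13.1]
grip_width: 0.263
grip_force: 81.1
```

```bash
python3 - <<'E'
from h import *
rel([524.6,-251.9,140]); print(sense()["wrist_torque"])
E
```

```text
t 12.7 eef [ 524.2 -251.7  139.6] yawy -61.99 tilt [ 0.0007 -0.0008] F [-1.7  1.8 13.1] w 0.263 gf 81.09300043084659 j [-0.65  0.61  1.51 -0.    1.02  0.43]
offset cm [ 0.03  0.03 -0.04]
[ 0.23776092  0.2614561  -0.0021264 ]
```

Request:
step_arm([
  {"offset": [0,0,0.15],"rot": [0,0,0],"gripper": 1.5},
  {"offset": [0,0,0.3],"rot": [0,0,0],"gripper": 1.5},
  {"offset": [0,0,0.3],"rot": [0,0,0],"gripper": 1.5},
  {"offset": [0,0,0.3],"rot": [0,0,0],"gripper": 1.5},
])

```text
time_s: 13.1
eef_pos: [524.3, -251.7, 139.4]
ee_rot: [0.001, 0.97, 0.242, 0.0]
force: [-10.7, 7.5, 38.3]
grip_width: 0.26
grip_force: 84.0
```

```bash
python3 - <<'E'
from h import *
rel([524.6,-251.9,140])
E
```

```text
t 13.1 eef [ 524.3 -251.7  139.4] yawy -61.96 tilt [ 0.0014 -0.0017] F [-10.7   7.5  38.3] w 0.26 gf 83.95708575379103 j [-0.65  0.61  1.51 -0.    1.02  0.43]
offset cm [ 0.02  0.03 -0.06]
```

Request:
step_arm([
  {"offset": [0,0,-0.5],"rot": [0,0,0],"gripper": 1.5},
  {"offset": [0,0,-0.5],"rot": [0,0,0],"gripper": 5},
  {"offset": [0,0,-0.5],"rot": [0,0,0],"gripper": 5},
  {"offset": [0,0,-0.5],"rot": [0,0,0],"gripper": 5},
  {"offset": [0,0,-0.5],"rot": [0,0,0],"gripper": 5},
  {"offset": [0,0,-2],"rot": [0,0,0],"gripper": 5},
  {"offset": [0,0,-5],"rot": [0,0,0],"gripper": 5},
  {"offset": [0,0,-9],"rot": [0,0,0],"gripper": 5},
  {"offset": [0,0,-13],"rot": [0,0,0],"gripper": 5},
  {"offset": [0,0,-16],"rot": [0,0,0],"gripper": 5},
  {"offset": [0,0,-16.5],"rot": [0,0,0],"gripper": 5},
  {"offset": [0,0,-16.5],"rot": [0,0,0],"gripper": 5},
])

```text
time_s: 14.3
eef_pos: [524.0, -251.7, 300.1]
ee_rot: [0.0, 0.97, 0.242, 0.0]
force: [-0.9, 0.4, 0.4]
grip_width: 0.583
grip_force: 0.0
```

```bash
python3 - <<'E'
from h import *
rel([480,-167.5,300])
c=cam("wrist"); b=cam("side")
X=cloud(c).reshape(-1,3); m=(np.hypot(X[:,0]-524.6,X[:,1]+251.9)<32)&(X[:,2]>110)&(X[:,2]<150)
print("fan top",np.median(X[m][:,2]),cv2.minAreaRect(X[m][:,:2].astype(np.float32)),"expect 124")
m=(np.hypot(X[:,0]-480,X[:,1]+167.5)<45)&(X[:,2]>86)&(X[:,2]<102)
q=X[m];print(m.sum(),cv2.minAreaRect(q[:,:2].astype(np.float32)))
save("w5.png",np.hstack([cv2.resize(c["color"],(512,384))[:, :],cv2.resize(b["color"][150:260,230:310],(279,384))]))
E
```

```text
t 14.3 eef [ 524.  -251.7  300.1] yawy -62.0 tilt [ 0.0005 -0.0004] F [-0.9  0.4  0.4] w 0.583 gf 0.0 j [-0.65  0.44  1.33 -0.    1.37  0.43]
offset cm [ 0.07 -9.5   0.  ]
fan top 124.21923819738888 ((523.978759765625, -252.01683044433594), (44.518707275390625, 7.039940357208252), 27.93168067932129) expect 124
995 ((485.3074645996094, -169.76084899902344), (15.960192680358887, 62.71282958984375), 67.50990295410156)
```

View pics/w5.png

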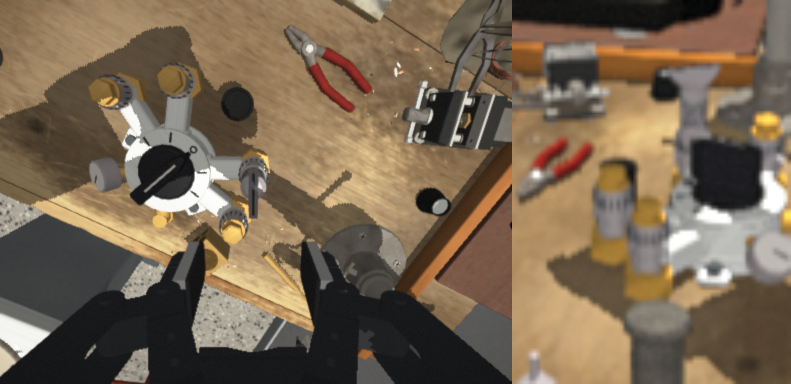

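The fan head's top is at 124 mm, as expected when locked home, at (524,-252). The selector bar is at -22.5°, so it is still closed. Next I turn the selector, with the camera side kept away from the nozzle.

Request:
step_arm([
  {"offset": [0,-1,0],"rot": [0,0,-8],"gripper": 5},
  {"offset": [0,-3,0],"rot": [0,0,-16],"gripper": 5},
  {"offset": [0,-5,0],"rot": [0,0,-24],"gripper": 5},
  {"offset": [0,-7,0],"rot": [0,0,-32],"gripper": 5},
  {"offset": [0,-8.5,0],"rot": [0,0,-40],"gripper": 5},
  {"offset": [0.07,-9.5,0],"rot": [0,0,-48],"gripper": 5},
  {"offset": [0.07,-9.5,0],"rot": [0,0,-56],"gripper": 5},
  {"offset": [0.07,-9.5,0],"rot": [0,0,-64],"gripper": 5},
  {"offset": [0.07,-9.5,0],"rot": [0,0,-72],"gripper": 5},
  {"offset": [0.07,-9.5,0],"rot": [0,0,-80],"gripper": 5},
  {"offset": [0.07,-9.5,0],"rot": [0,0,-88],"gripper": 5},
  {"offset": [0.07,-9.5,0],"rot": [0,0,-96],"gripper": 5},
])

```text
time_s: 15.6
eef_pos: [479.7, -167.3, 298.3]
ee_rot: [-0.002, 0.467, 0.884, 0.0]
force: [0.1, -0.0, -0.4]
grip_width: 0.588
grip_force: 0.0
```

Request:
step_arm([
  {"offset": [0,0,0],"rot": [0,0,-8],"gripper": 5},
  {"offset": [0,0,0],"rot": [0,0,-16],"gripper": 5},
  {"offset": [0,0,0],"rot": [0,0,-24],"gripper": 5},
  {"offset": [0,0,0],"rot": [0,0,-32],"gripper": 5},
  {"offset": [0,0,0],"rot": [0,0,-33.5],"gripper": 5},
  {"offset": [0,0,0],"rot": [0,0,-33.5],"gripper": 5},
])

```text
time_s: 16.2
eef_pos: [479.9, -167.4, 299.0]
ee_rot: [-0.001, 0.196, 0.981, 0.0]
force: [-0.1, -0.5, -0.8]
grip_width: 0.585
grip_force: 0.0
```

```bash
python3 - <<'E'
from h import *
rel([480,-168.0,136])
E
```

```text
t 16.2 eef [ 479.9 -167.4  299. ] yawy 67.36 tilt [-0.0016  0.0009] F [-0.1 -0.5 -0.8] w 0.585 gf 0.0 j [-0.57  0.28  1.55 -0.    1.31 -1.74]
offset cm [-0.07 -0.05 16.3 ]
```

Request:
step_arm([
  {"offset": [0,0,4],"rot": [0,0,0],"gripper": 5},
  {"offset": [-0.05,-0.05,8],"rot": [0,0,0],"gripper": 5},
  {"offset": [-0.05,-0.05,12],"rot": [0,0,0],"gripper": 5},
  {"offset": [-0.05,-0.05,15],"rot": [0,0,0],"gripper": 5},
  {"offset": [-0.05,-0.05,16.2],"rot": [0,0,0],"gripper": 5},
  {"offset": [-0.05,-0.05,16.2],"rot": [0,0,0],"gripper": 5},
  {"offset": [-0.05,-0.05,16.2],"rot": [0,0,0],"gripper": 1},
  {"offset": [-0.05,-0.05,16.2],"rot": [0,0,0],"gripper": 1},
  {"offset": [-0.05,-0.05,16.2],"rot": [0,0,0],"gripper": 1},
  {"offset": [-0.05,-0.05,16.2],"rot": [0,0,0],"gripper": 1},
  {"offset": [-0.05,-0.05,16.2],"rot": [0,0,0],"gripper": 1},
  {"offset": [-0.05,-0.05,16.2],"rot": [0,0,0],"gripper": 1},
], squeeze=30)

```text
time_s: 17.4
eef_pos: [481.0, -168.0, 139.4]
ee_rot: [0.001, 0.195, 0.981, -0.0]
force: [1.3, 5.2, 6.8]
grip_width: 0.185
grip_force: 31.4
```

Request:
step_arm([
  {"offset": [0,0,0],"rot": [0,0,5],"gripper": 1},
  {"offset": [0,0,0],"rot": [0,0,11],"gripper": 1},
  {"offset": [0,0,0],"rot": [0,0,17],"gripper": 1},
  {"offset": [0,0,0],"rot": [0,0,23],"gripper": 1},
  {"offset": [0,0,0],"rot": [0,0,29],"gripper": 1},
  {"offset": [0,0,0],"rot": [0,0,35],"gripper": 1},
  {"offset": [0,0,0],"rot": [0,0,40],"gripper": 1},
  {"offset": [0,0,0],"rot": [0,0,40],"gripper": 1},
  {"offset": [0,0,0],"rot": [0,0,40],"gripper": 1},
])

```text
time_s: 18.3
eef_pos: [481.1, -167.9, 139.4]
ee_rot: [0.001, 0.519, 0.855, 0.001]
force: [1.3, 4.8, 7.0]
grip_width: 0.185
grip_force: 31.4
```

```bash
python3 - <<'E'
from h import *
rel([480,-168.0,136]);print(sense()["wrist_torque"])
E
```

```text
t 18.3 eef [ 481.1 -167.9  139.4] yawy 27.47 tilt [ 0.0028 -0.0005] F [1.3 4.8 7. ] w 0.185 gf 31.418822407722473 j [-0.57  0.48  1.74  0.    0.93 -1.05]
offset cm [ 0.04 -0.1   0.34]
[ 0.80292651 -0.23960585 -0.02367184]
```

Request:
step_arm([
  {"offset": [0,0,0],"rot": [0,0,0],"gripper": 5},
  {"offset": [0,0,0],"rot": [0,0,0],"gripper": 5},
  {"offset": [0,0,0],"rot": [0,0,0],"gripper": 5},
  {"offset": [0,0,-1],"rot": [0,0,0],"gripper": 5},
  {"offset": [0,0,-4],"rot": [0,0,0],"gripper": 5},
  {"offset": [0,0,-8],"rot": [0,0,0],"gripper": 5},
  {"offset": [0,0,-12],"rot": [0,0,0],"gripper": 5},
  {"offset": [0,0,-15],"rot": [0,0,0],"gripper": 5},
  {"offset": [0,0,-16.2],"rot": [0,0,0],"gripper": 5},
  {"offset": [0,0,-16.2],"rot": [0,0,0],"gripper": 5},
])

```text
time_s: 19.3
eef_pos: [480.5, -168.3, 301.2]
ee_rot: [0.001, 0.519, 0.855, -0.0]
force: [-0.5, 1.0, -0.0]
grip_width: 0.587
grip_force: 0.0
```

```bash
python3 - <<'E'
from h import *
rel([480,-168.0,300])
c=cam("wrist");X=cloud(c).reshape(-1,3)
m=(np.hypot(X[:,0]-480,X[:,1]+167.5)<42)&(X[:,2]>86)&(X[:,2]<102); w=m&(c["color"].reshape(-1,3).min(1)>110)
print("bar",cv2.minAreaRect(X[m][:,:2].astype(np.float32)),"line",X[w].mean(0) if w.any() else 0)
m=(np.hypot(X[:,0]-524.6,X[:,1]+251.9)<32)&(X[:,2]>110)&(X[:,2]<150)
print("fan",np.median(X[m][:,2]),cv2.minAreaRect(X[m][:,:2].astype(np.float32)))
save("w6.png",c["color"])
E
```

```text
t 19.3 eef [ 480.5 -168.3  301.2] yawy 27.49 tilt [ 0.0023 -0.0015] F [-0.5  1.  -0. ] w 0.587 gf 0.0 j [-0.57  0.28  1.55 -0.    1.31 -1.05]
offset cm [ 0.05 -0.03  0.12]
bar ((482.772216796875, -171.5861053466797), (15.663119316101074, 64.32986450195312), 27.93545913696289) line [ 485.68053277 -176.4975579    94.66599583]
fan 123.18696876774088 ((523.929931640625, -251.53414916992188), (43.62654113769531, 9.801953315734863), 27.784351348876953)
```

View pics/w6.png

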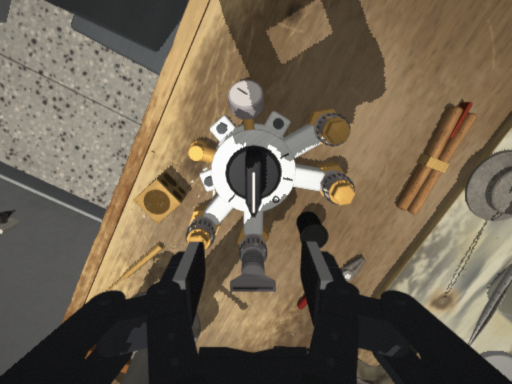

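The bar is at -62°, with the pointer (253,210) aimed at the outlet holding the fan nozzle (253,265). The nozzle is home and upright, and nothing else has moved.

```bash
python3 -c "
from rig import *
print(finish_job())"
```

```text
the job is handed in; nothing more can be done
None
```

I closed the selector, locked the fan nozzle home in the open outlet (at -40°), then turned the selector until it clicked in pointing at that outlet; the job is handed in at about 19 s, with the other nozzles and bystanders never touched as far as the pictures show.

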